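# Reset three tripped breakers in order

### The job

Three of the four little breaker boxes on the bench have to be switched back on by pressing their popped-up buttons lightly down with the fingertips until each is fully home, in this order: the large round button first, then the square one, then the long bar. Leave the small round button popped up, since its circuit is still being repaired, and let the boxes and everything else stay standing where they are: nothing is to be picked up.

Things in the scene. Friction and masses are not known exactly. Their poses are not given: they have to be found in the camera images.
- main_box: loose breaker box (pressed first), 80 x 64 mm (x, y) and 40 mm high, 0.8 kg, on rubber feet, grey lid, two brass terminals on its +x end; its push-to-reset button has a large round cap 34 mm across and stands up in the middle of the lid. Origin: centre of the underside, z up. A flat collar round the button ends 44 mm above the underside
- main_top (a point): centre of the top face of the large round cap 34 mm across on main_box; 64 mm above the box's underside with the button fully out, 52 mm with it fully home
- main_button (a joint): travel of that button in m, straight down into the box: 0 fully out (tripped), 0.012 fully home. It slides with about 3 N, has no spring and stays where it is left; once home it meets a hard stop, and pressing with more than 30 N is too hard. Starts between 0 and 0.002
- bench_box: loose breaker box (pressed second), 80 x 64 mm (x, y) and 40 mm high, 0.8 kg, on rubber feet, grey lid, two brass terminals on its +x end; its push-to-reset button has a square cap 24 x 24 mm and stands up in the middle of the lid. Origin: centre of the underside, z up. A flat collar round the button ends 44 mm above the underside
- bench_top (a point): centre of the top face of the square cap 24 x 24 mm on bench_box; 64 mm above the box's underside with the button fully out, 52 mm with it fully home
- bench_button (a joint): travel of that button in m, straight down into the box: 0 fully out (tripped), 0.012 fully home. It slides with about 3 N, has no spring and stays where it is left; once home it meets a hard stop, and pressing with more than 30 N is too hard. Starts between 0 and 0.002
- lamp_box: loose breaker box (pressed third), 80 x 64 mm (x, y) and 40 mm high, 0.8 kg, on rubber feet, grey lid, two brass terminals on its +x end; its push-to-reset button has a long narrow bar cap 14 x 44 mm (long way along the box's y) and stands up in the middle of the lid. Origin: centre of the underside, z up. A flat collar round the button ends 44 mm above the underside
- lamp_top (a point): centre of the top face of the long narrow bar cap 14 x 44 mm on lamp_box; 64 mm above the box's underside with the button fully out, 52 mm with it fully home
- lamp_button (a joint): travel of that button in m, straight down into the box: 0 fully out (tripped), 0.012 fully home. It slides with about 3 N, has no spring and stays where it is left; once home it meets a hard stop, and pressing with more than 30 N is too hard. Starts between 0 and 0.002
- spare_box: loose breaker box (left alone, stays out), 80 x 64 mm (x, y) and 40 mm high, 0.8 kg, on rubber feet, grey lid, two brass terminals on its +x end; its push-to-reset button has a small round cap 16 mm across and stands up in the middle of the lid. Origin: centre of the underside, z up. A flat collar round the button ends 44 mm above the underside
- spare_top (a point): centre of the top face of the small round cap 16 mm across on spare_box; 64 mm above the box's underside with the button fully out, 52 mm with it fully home
- spare_button (a joint): travel of that button in m, straight down into the box: 0 fully out (tripped), 0.012 fully home. It slides with about 3 N, has no spring and stays where it is left; once home it meets a hard stop, and pressing with more than 30 N is too hard. Starts between 0 and 0.002
- flux_tin: bystander, loose: round yellow tin with lid, 47 mm across, 22 high. Origin: centre of the underside
- cell_1: bystander, loose: battery cell lying flat, 66 mm long, 18 across. Origin: centre of the underside
- tweezers: bystander, loose: steel tweezers lying flat, 126 x 10 x 9 mm. Origin: centre of the underside
- solder_spool_a: bystander, loose: grey solder spool standing on its end, 48 mm across, 30 high. Origin: centre of the underside
- solder_spool_b: bystander, loose: blue solder spool standing on its end, 54 mm across, 36 high. Origin: centre of the underside
- wick_reel: bystander, loose: small yellow reel lying flat, 40 mm across, 14 high. Origin: centre of the underside
- tape_black: bystander, loose: roll of black tape lying flat, 68 mm across, 19 high. Origin: centre of the underside
- screwdriver_red: bystander, loose: red screwdriver, 160 mm long, 20 high. Origin: centre of the underside
- bench_supply: fixed furniture, in the way between the left and right boxes: white bench supply standing on the hot-air station, together about 0.33 m deep (x) and 0.31 m wide (y), top 0.204 m above the work surface; origin: centre of the supply's underside, 0.086 m below that top
- iron_stand: fixed furniture: soldering iron in its stand, about 0.20 x 0.10 m (x, y), up to 0.14 m high, close to the right of the left-hand boxes; origin near the middle of its footprint, on the work surface
- microscope: fixed furniture: stereo microscope, 0.47 m high, its low black base mat begins 0.185 m to the right (-y) of its origin, which lies on the work surface under it

How it is judged:
By the outcome, as a careful person would: the job done as asked, in the order asked, and still so for the second after the job is handed in, with the robot touching nothing.
It also fails if it takes over 58 s, if anything falls off the work surface, if the arm or the gripper's body presses on something with over 40 N, if the wrist force passes 120 N, or if a joint passes its speed limit or range.

### The arm

A 6-joint arm with a two-finger parallel gripper is mounted at the origin on a cart in front of the work surface, level with it; the furniture and walls round the work are solid. World frame = base frame: x ahead of the robot, y to its left, z up, the work surface at z = 0. Lengths are in mm, angles in rad, forces in N, time in s.
With the tool pointing down it reaches from about 400 to 925 mm from the base axis. Payload 12.5 kg.
Tool frame: the origin (TCP) lies on the front face of the gripper's body, between the roots of the fingers; the fingertips stand 78 mm ahead of it and the grasp point (between the pads) lies 59 mm ahead of it (env.nose_length is the distance from the TCP to the fingertips, in mm); z points along the fingers, y is the line along which they close (so a half turn about z gives the same grasp; the last joint's range is limited). The gripper opens to 95 mm and grips with 3 to 60 N. Pads are 20 mm wide; open, the fingers measure 119 mm over their backs; the gripper's body (75 mm by 180 mm) begins 59 mm behind the grasp point.
Start: joints at [-1.238, 0.491, 1.559, -0, 1.092, -0.106], TCP at [265.555, -565.79, 292.261] pointing down, gripper open.
Joint ranges: [-3.1, 3.1], [-0.84, 2.19], [0.05, 2.79], [-1.13, 4.28], [0.06, 2.93], [-2.69, 2.69]. Speed limits (rad/s): [2.22, 2.22, 2.79, 3.14, 3.14, 3.14].

### API

Orientations are given as [roll, pitch, yaw] about the fixed x, y, z axes, in that order (R = Rz(yaw) Ry(pitch) Rx(roll)).
In Python, from cell import env gives the robot as it stands.
- The arm moves only by the tool jog_arm, never from a script. Its argument "motion" is a list of rows, each a list of 7 numbers: the turn, a rotation vector about the tool's x, y, z in degrees, then the shift along the tool's x, y, z in mm, then the finger opening in mm, from 0 to 95.1. In form: [[wx, wy, wz, x, y, z, hand], ...]. A call has 1 to 10 rows; each row shifts and turns the commanded pose from where the row before left it, along the tool's axes as they then stand; what a row does not reach is not made up. A row lasts 1/8 s, in which the tool goes at most 62.5 mm and 10.7 degrees, less where a joint would pass 70% of its speed; a pose out of reach is approached as far as the arm can. A call is refused whole if a number of a shift passes 62.5 or a number of a turn 10.7, either way. A call with a gripper value outside its range is refused whole. The fingers move at their own pace and stop on an object; the grip force is fixed at half the most. Time passes only in rows, so rows that do not move let the fingers close. It gives the time, the measured TCP pose, the force, the opening and the grip force at its end, in the units of the state.
- env.state(): the state, without advancing time (a new reading comes with each control period).
- env.read_camera(name): name is "side" or "top" or "wrist"; returns a dict with "color" (480x640x3 uint8, red, green, blue), "z_map" (480x640 float32, mm along the optical axis (not along the pixel's ray), 0 where there is no reading), "camera_matrix" (3x3 intrinsics, pixels), "world_to_cam" (4x4, takes a point from world to camera coordinates). Camera axes: x right, y up, looking along -z (the intrinsics and any distortion apply to the point x, -y, -z); pixel columns grow to the right and rows downward; lengths in mm; the calibration is good to about 2 mm. A picture is of the moment at which its call begins.
- env.job_done(): hands the job in; it is judged then, once.
Trained networks look in the newest picture that a camera, given by its name, has taken for a name from the list of things; names that differ only in an ending like _2 or _b are one class to them, and where a whole thing is asked for, a point or a joint stands for the part that bears it (a point fixed in the world has none). Each returns a list of dicts, best first, with "score" (0 to 1); they miss things now and then, are a little off and sometimes report something else, mostly with a low value. They report only what shows in the picture. A call takes as long as a camera call.
- env.recognise(camera, thing): "location" ([column, row] in pixels, amid what is visible of it).
The state is a dict: "t": time; "joints": joint angles; "qvel": joint speeds; "tau": joint torques, N m; "eef_pos": TCP position; "tcp_rot": TCP orientation; "ft_force": force on the tool from outside, world axes, zero at the start; "moment": the same for the moment, N m; "opening": opening from 0.0 (shut) to 1.0 (fully open); "grip_force": force on a finger pad.
Only numpy, scipy, OpenCV 4.12 (cv2) and the standard library are available. Lean on these libraries where they do the work, as an engineer would, in place of code of your own. Each camera call takes 0.05 s, during which the arm holds its last target. There are 200 camera calls.

## Working session

There is one attempt and no reset: what is moved stays moved. The work goes in short steps, Python scripts to look and compute and a tool call to move; the robot and the scene stay as the last step left them, time stands still between calls to the robot, and variables do not carry over. Pictures are saved under pics/ and viewed, at most 10 in all, crops included, and the job is handed in when it is done.

Besides the shell and the picture viewer there is one more tool, called after "Emit:" by a JSON object that holds its "method" and its "body", one argument or row to a line. jog_arm: Moves the arm, as the interface text tells. Its arguments: {"type":"object","properties":{"motion":{"type":"array"}},"required":["motion"]}

```bash
mkdir -p pics; cat > h.py <<'E'
from cell import env
import numpy as np, cv2
def pt(d,u,v,z=None):
    K=np.array(d["camera_matrix"]);T=np.linalg.inv(d["world_to_cam"])
    r=np.linalg.inv(K)@[u,v,1]; r=np.array([r[0],-r[1],-1.])
    if z is None:
        w=d["z_map"][int(v)-1:int(v)+2,int(u)-1:int(u)+2]; w=w[w>0]
        if len(w)==0: return None
        return (T@np.r_[r*np.median(w),1])[:3]
    o=T[:3,3]; dd=T[:3,:3]@r
    return o+dd*(z-o[2])/dd[2]
E
python3 - <<'E'
from h import *
s=env.state();print(s)
for c in("top","side"):
    d=env.read_camera(c);cv2.imwrite(f"pics/{c}0.png",d["color"][:,:,::-1])
    for n in("main_top","bench_top","lamp_top","spare_top","main_box","bench_box","lamp_box","spare_box"):
        for r in env.recognise(c,n)[:2]:
            u,v=r["location"];print(c,n,round(r["score"],2),np.round([u,v]),np.round(pt(d,u,v),0) if pt(d,u,v) is not None else None)
E
```

```text
{'t': 0.0, 'joints': array([-1.23761188e+00,  4.91546350e-01,  1.55946571e+00, -1.71019980e-05,
        1.09171449e+00, -1.05630177e-01]), 'qvel': array([-0.00029619, -0.00168403, -0.0001889 , -0.00012871,  0.00130196,
        0.00146221]), 'tau': array([-1.52541033e-03, -6.12652159e+01, -2.58180910e+01,  6.90798112e-02,
        4.82906832e-02, -7.32692388e-05]), 'eef_pos': array([ 265.48688612, -565.62388896,  291.66431154]), 'tcp_rot': array([-3.14046347e+00, -1.04468445e-04,  4.38822456e-01]), 'ft_force': array([ 0.04580134, -1.26936216,  0.66296642]), 'moment': array([ 0.07044194, -0.05897458,  0.0027659 ]), 'grip_force': 0.0, 'opening': 1.0007587257860044}
top bench_top 0.51 [464. 274.] [ 392. -296.   63.]
top bench_top 0.42 [209. 176.] [660. 411.  31.]
top lamp_top 0.64 [235. 254.] [437. 324.  60.]
top lamp_top 0.25 [468. 169.] [ 693. -326.   15.]
top spare_top 0.16 [240. 192.] [609. 315.  62.]
top main_box 0.6 [244. 193.] [607. 305.  62.]
top bench_box 0.85 [463. 273.] [ 393. -293.   62.]
top lamp_box 0.62 [240. 255.] [434. 310.  61.]
top spare_box 0.93 [464. 209.] [ 574. -306.   40.]
side bench_top 0.68 [407. 283.] [ 469. -200.   12.]
side bench_top 0.45 [442. 298.] [ 379. -300.   58.]
side lamp_top 0.64 [248. 253.] [430. 314.  57.]
side spare_top 0.33 [246. 251.] [432. 320.  62.]
side main_box 0.62 [266. 229.] [598. 311.  38.]
side bench_box 0.77 [440. 304.] [ 372. -300.   38.]
side lamp_box 0.95 [250. 260.] [417. 304.  40.]
side lamp_box 0.64 [241. 296.] [293. 290.   1.]
side spare_box 0.89 [449. 264.] [ 568. -324.   38.]
```

View pics/top0.png

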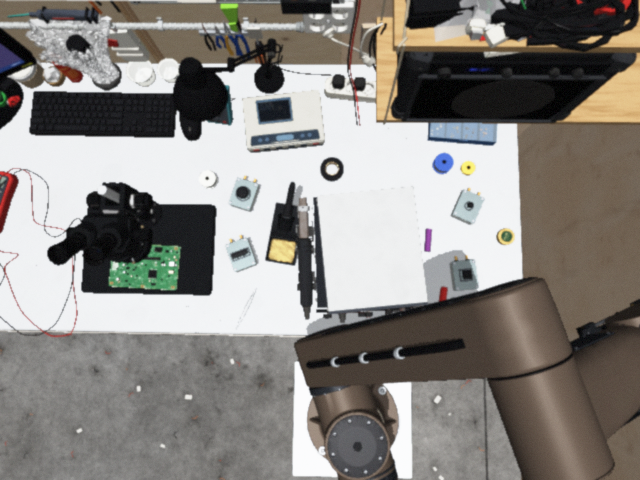

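View pics/side0.png

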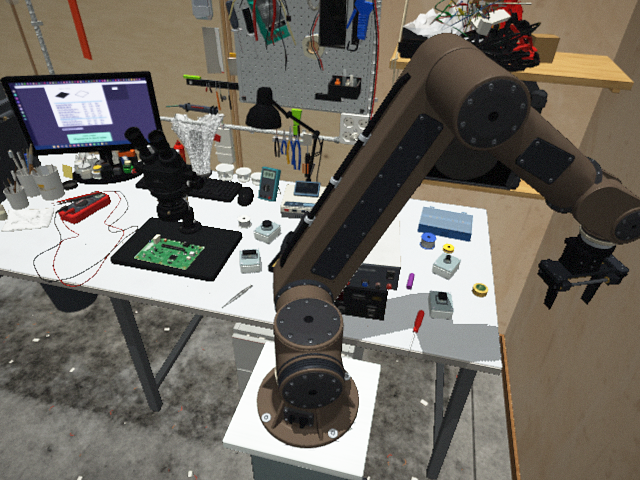

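The top view shows main_box at (244,193), lamp at (240,254), bench at (464,273) and spare at (467,207). The bench supply sits between them, with the iron stand at about (285,230). I'll turn the gripper so its long side runs along world x, which keeps it clear of the stand, and raise it with the fingers shut.

Emit:
{"method": "jog_arm", "body": {
  "motion": [
    [0,0,-10,0,0,-10,0],
    [0,0,-10,0,0,-10,0],
    [0,0,-10,0,0,-10,0],
    [0,0,-10,0,0,-10,0],
    [0,0,-10,0,0,-10,0],
    [0,0,-10,0,0,-10,0],
    [0,0,-4.8,0,0,0,0]
  ]
}}

```text
t: 1.78
eef_pos: [265.6, -565.9, 353.1]
tcp_rot: [3.141, 0.001, 1.574]
ft_force: [-0.2, -0.2, -0.5]
opening: 0.322
grip_force: 0.0
```

Emit:
{"method": "jog_arm", "body": {
  "motion": [
    [0,0,0,48,19,0,0],
    [0,0,0,48,19,0,0],
    [0,0,0,48,19,0,0],
    [0,0,0,48,19,0,0],
    [0,0,0,48,19,0,0],
    [0,0,0,48,19,0,0],
    [0,0,0,48,19,0,0],
    [0,0,0,48,19,0,0]
  ]
}}

```text
t: 2.78
eef_pos: [418.3, -180.4, 352.5]
tcp_rot: [3.141, 0.0, 1.57]
ft_force: [0.1, -0.2, 0.2]
opening: 0.002
grip_force: 0.0
```

Emit:
{"method": "jog_arm", "body": {
  "motion": [
    [0,0,0,48,19,0,0],
    [0,0,0,48,19,0,0],
    [0,0,0,48,19,0,0],
    [0,0,0,48,19,0,0],
    [0,0,0,48,19,0,0],
    [0,0,0,48,19,0,0],
    [0,0,0,48,19,0,0],
    [0,0,0,48,19,0,0],
    [0,0,0,48,19,0,0],
    [0,0,0,50,18,0,0]
  ]
}}

```text
t: 4.03
eef_pos: [607.9, 301.5, 352.2]
tcp_rot: [3.141, 0.0, 1.57]
ft_force: [1.8, -0.6, -0.4]
opening: 0.009
grip_force: 0.0
```

```bash
cat >> h.py <<'E'
def look(tag,names):
    s=env.state();print(np.round(s["eef_pos"],1),np.round(s["ft_force"],1))
    d=env.read_camera("wrist");cv2.imwrite(f"pics/{tag}.png",d["color"][:,:,::-1])
    for n in names:
        for r in env.recognise("wrist",n)[:2]:
            u,v=r["location"];print(n,round(r["score"],2),np.round([u,v]),pt(d,u,v),pt(d,u,v,63))
    # centroid of points between 56 and 68 high
    K=np.array(d["camera_matrix"]);T=np.linalg.inv(d["world_to_cam"])
    v,u=np.mgrid[:480,:640];Z=d["z_map"]
    P=np.stack([(u-K[0,2])/K[0,0]*Z,-(v-K[1,2])/K[1,1]*Z,-Z],-1)@T[:3,:3].T+T[:3,3]
    m=((P[...,2]>56)&(P[...,2]<68)&(Z>0)).astype(np.uint8)
    n,l,st,c=cv2.connectedComponentsWithStats(m)
    for i in range(1,n):
        if st[i,4]>100:
            q=P[l==i];print("blob",st[i],np.round(c[i]),np.round((np.percentile(q,2,0)+np.percentile(q,98,0))/2,1),np.round(np.percentile(q,98,0)-np.percentile(q,2,0),1),"median z",np.median(q[:,2]))
E
python3 -c "
from h import *
look('w1',['main_top','main_box','spare_top','bench_top','lamp_top'])"
```

```text
[607.9 301.5 352.2] [ 1.8 -0.6 -0.4]
main_top 0.71 [317. 199.] [609.78528966 313.16730627  62.10044728] [609.77999055 313.29540617  63.        ]
main_box 0.79 [321. 195.] [613.56443686 316.84513541  61.90015322] [613.54707918 316.99108553  63.        ]
lamp_top 0.74 [135. 194.] [442.07500872 317.62498865  61.55285331] [442.70133368 317.81389916  63.        ]
lamp_top 0.57 [321. 194.] [613.47274832 317.83067543  61.65944934] [613.4519268  318.00499827  63.        ]
blob [ 563   66   41   87 1251] [579. 109.] [840.7 391.7  62. ] [17.9 68.7 11.5] median z 62.38712162137813
blob [116 174  35  48 787] [133. 197.] [439.9 314.3  60.3] [23.6 39.8  6.5] median z 61.74052036729307
blob [ 299  180   36   37 1012] [317. 198.] [610.  313.6  61.3] [29.7 29.8  4.6] median z 61.74998951021311
blob [ 508  189  107  130 5767] [561. 228.] [844.1 260.8  61.3] [ 93.  116.3  10.3] median z 63.77960803513963
blob [468 288  16  31 324] [477. 304.] [769.2 207.3  57.1] [14.8 30.3  2.2] median z 56.84976217031547
blob [ 510  358   97   39 3498] [560. 377.] [860.  129.   61.4] [85.8 44.2  9.9] median z 63.97386452426687
```

View pics/w1.png

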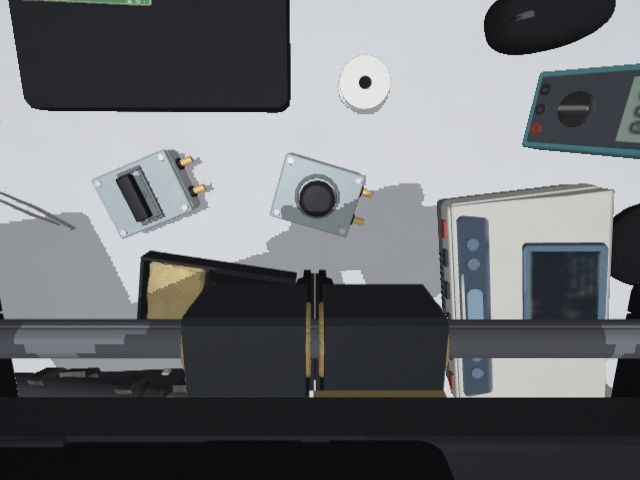

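The wrist view shows the round button of main_box at (317,198), which is about (610,314), and the bar of lamp_box at (133,197), about (440,315). I'll go down over main.

Emit:
{"method": "jog_arm", "body": {
  "motion": [
    [0,0,0,13,2,0,0],
    [0,0,0,0,0,45,0],
    [0,0,0,0,0,50,0],
    [0,0,0,0,0,50,0],
    [0,0,0,0,0,35,0],
    [0,0,0,0,0,20,0],
    [0,0,0,0,0,8,0],
    [0,0,0,0,0,0,0]
  ]
}}

```text
t: 5.32
eef_pos: [609.8, 313.0, 144.8]
tcp_rot: [3.141, -0.0, 1.57]
ft_force: [0.4, 0.4, 1.0]
opening: 0.002
grip_force: 0.0
```

Emit:
{"method": "jog_arm", "body": {
  "motion": [
    [0,0,0,0,0,2,0],
    [0,0,0,0,0,2,0],
    [0,0,0,0,0,2,0],
    [0,0,0,0,0,0,0]
  ]
}}

```text
t: 5.82
eef_pos: [609.7, 313.0, 138.5]
tcp_rot: [3.141, -0.0, 1.57]
ft_force: [1.7, -0.4, 1.9]
opening: 0.004
grip_force: 1.1
```

Emit:
{"method": "jog_arm", "body": {
  "motion": [
    [0,0,0,0,0,1.5,0],
    [0,0,0,0,0,1.5,0],
    [0,0,0,0,0,1.5,0],
    [0,0,0,0,0,1.5,0],
    [0,0,0,0,0,0,0]
  ]
}}

```text
t: 6.45
eef_pos: [609.3, 312.8, 131.9]
tcp_rot: [-3.141, 0.0, 1.57]
ft_force: [1.1, 0.8, 1.7]
opening: 0.005
grip_force: 0.8
```

Emit:
{"method": "jog_arm", "body": {
  "motion": [
    [0,0,0,0,0,0.5,0],
    [0,0,0,0,0,0.5,0],
    [0,0,0,0,0,0,0]
  ]
}}

```text
t: 6.82
eef_pos: [609.3, 312.8, 131.1]
tcp_rot: [-3.141, 0.0, 1.57]
ft_force: [-0.1, -0.4, 1.7]
opening: 0.005
grip_force: 1.0
```

Emit:
{"method": "jog_arm", "body": {
  "motion": [
    [0,0,0,0,0,0.5,0],
    [0,0,0,0,0,0,0]
  ]
}}

```text
t: 7.08
eef_pos: [609.3, 312.8, 130.6]
tcp_rot: [-3.141, 0.0, 1.57]
ft_force: [0.1, 1.1, 2.2]
opening: 0.005
grip_force: 1.1
```

Emit:
{"method": "jog_arm", "body": {
  "motion": [
    [0,0,0,0,0,0.4,0],
    [0,0,0,0,0,0,0]
  ]
}}

```text
t: 7.32
eef_pos: [609.3, 312.8, 130.2]
tcp_rot: [-3.141, 0.0, 1.57]
ft_force: [-0.9, -0.9, 3.1]
opening: 0.006
grip_force: 1.1
```

Emit:
{"method": "jog_arm", "body": {
  "motion": [
    [0,0,0,0,0,0.4,0],
    [0,0,0,0,0,0,0]
  ]
}}

```text
t: 7.58
eef_pos: [609.4, 312.8, 129.9]
tcp_rot: [-3.141, 0.0, 1.57]
ft_force: [-1.0, -0.1, 4.1]
opening: 0.01
grip_force: 1.9
```

Emit:
{"method": "jog_arm", "body": {
  "motion": [
    [0,0,0,0,0,0.4,0],
    [0,0,0,0,0,0,0]
  ]
}}

```text
t: 7.82
eef_pos: [609.3, 312.8, 129.9]
tcp_rot: [-3.141, 0.0, 1.57]
ft_force: [-2.6, -1.9, 6.5]
opening: 0.005
grip_force: 3.6
```

Emit:
{"method": "jog_arm", "body": {
  "motion": [
    [0,0,0,0,0,0.4,0],
    [0,0,0,0,0,0,0]
  ]
}}

```text
t: 8.07
eef_pos: [609.4, 312.8, 129.9]
tcp_rot: [3.141, 0.0, 1.57]
ft_force: [-4.4, -1.8, 10.7]
opening: 0.001
grip_force: 5.1
```

The main button is home: the hard stop is at TCP z 129.9 and the force was rising there. Next is the bench box.

Emit:
{"method": "jog_arm", "body": {
  "motion": [
    [0,0,0,0,0,-12,0],
    [0,0,0,0,0,-50,0],
    [0,0,0,0,0,-55,0],
    [0,0,0,0,0,-55,0],
    [0,0,0,0,0,-50,0],
    [0,0,0,-47,-16,0,0],
    [0,0,0,-47,-16,0,0],
    [0,0,0,-47,-16,0,0],
    [0,0,0,-47,-16,0,0],
    [0,0,0,-47,-16,0,0]
  ]
}}

```text
t: 9.32
eef_pos: [528.6, 76.6, 351.6]
tcp_rot: [3.141, 0.0, 1.57]
ft_force: [0.5, -1.5, -0.4]
opening: 0.005
grip_force: 0.0
```

Emit:
{"method": "jog_arm", "body": {
  "motion": [
    [0,0,0,-47,-17,0,0],
    [0,0,0,-47,-17,0,0],
    [0,0,0,-47,-17,0,0],
    [0,0,0,-47,-17,0,0],
    [0,0,0,-47,-17,0,0],
    [0,0,0,-47,-17,0,0],
    [0,0,0,-47,-17,0,0],
    [0,0,0,-47,-17,0,0],
    [0,0,0,0,0,0,0]
  ]
}}

```text
t: 10.45
eef_pos: [391.9, -300.3, 351.3]
tcp_rot: [3.141, 0.001, 1.566]
ft_force: [-0.1, 0.6, 0.1]
opening: 0.008
grip_force: 0.0
```

```bash
python3 -c "
from h import *
look('w2',['bench_top','bench_box','spare_top'])"
```

```text
[ 391.9 -300.3  351.3] [-0.1  0.6  0.1]
bench_top 0.7 [313. 211.] [ 390.56321927 -299.83054959   62.25105622] [ 390.5655484  -299.70148518   63.        ]
bench_box 0.84 [316. 207.] [ 393.07889092 -296.36442971   62.31060903] [ 393.07647816 -296.25188807   63.        ]
spare_top 0.73 [513. 227.] [ 577.31903396 -315.74295563   62.46000087] [ 577.05562062 -315.62726011   63.        ]
spare_top 0.6 [314. 212.] [ 391.11753511 -300.36809479   62.41450086] [ 391.11850369 -300.266326     63.        ]
blob [439   4 126  13 435] [509.  10.] [ 550.  -131.4   61.9] [92.1  5.2 11.5] median z 61.345043505206434
blob [301 199  28  28 660] [315. 213.] [ 391.8 -302.    61.4] [23.2 23.   4.4] median z 62.07355665212768
blob [507 218  20  17 261] [516. 226.] [ 582.  -315.6   60. ] [14.5 14.2  7. ] median z 61.602437044716964
```

View pics/w2.png

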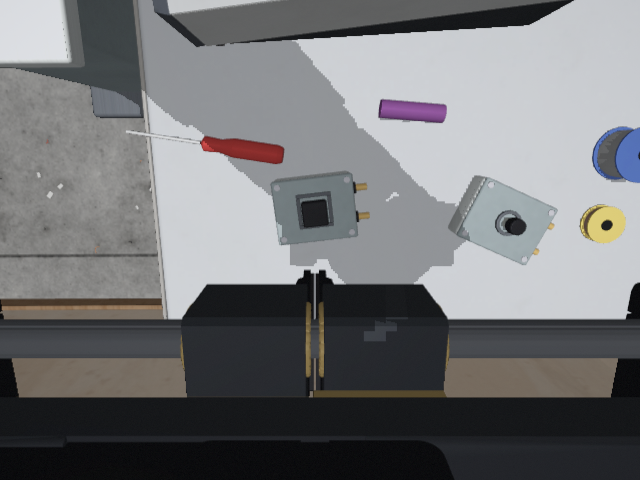

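The square button is at (315,213), which puts it straight under the tool. The small round one at (516,226) is well clear. Going down.

Emit:
{"method": "jog_arm", "body": {
  "motion": [
    [0,0,0,0,0,40,0],
    [0,0,0,0,0,50,0],
    [0,0,0,0,0,50,0],
    [0,0,0,0,0,40,0],
    [0,0,0,0,0,20,0],
    [0,0,0,0,0,6,0],
    [0,0,0,0,0,0,0]
  ]
}}

```text
t: 11.52
eef_pos: [393.3, -297.5, 145.5]
tcp_rot: [3.141, 0.0, 1.571]
ft_force: [-0.2, 0.4, 0.4]
opening: 0.005
grip_force: 0.0
```

Emit:
{"method": "jog_arm", "body": {
  "motion": [
    [0,0,0,0,0,2,0],
    [0,0,0,0,0,2,0],
    [0,0,0,0,0,2,0],
    [0,0,0,0,0,1.5,0],
    [0,0,0,0,0,1.5,0],
    [0,0,0,0,0,1.5,0],
    [0,0,0,0,0,0,0]
  ]
}}

```text
t: 12.4
eef_pos: [392.8, -298.0, 134.5]
tcp_rot: [-3.141, -0.0, 1.57]
ft_force: [-0.3, -0.8, 1.2]
opening: 0.004
grip_force: 0.4
```

Emit:
{"method": "jog_arm", "body": {
  "motion": [
    [0,0,0,0,0,1,0],
    [0,0,0,0,0,1,0],
    [0,0,0,0,0,0.5,0],
    [0,0,0,0,0,0,0]
  ]
}}

```text
t: 12.9
eef_pos: [392.8, -297.9, 132.1]
tcp_rot: [-3.141, 0.0, 1.57]
ft_force: [-0.7, 0.0, 1.9]
opening: 0.001
grip_force: 0.5
```

Emit:
{"method": "jog_arm", "body": {
  "motion": [
    [0,0,0,0,0,0.8,0],
    [0,0,0,0,0,0.8,0],
    [0,0,0,0,0,0.4,0],
    [0,0,0,0,0,0,0]
  ]
}}

```text
t: 13.4
eef_pos: [392.8, -297.9, 130.1]
tcp_rot: [-3.141, 0.0, 1.57]
ft_force: [0.3, -1.0, 0.7]
opening: 0.005
grip_force: 0.6
```

Emit:
{"method": "jog_arm", "body": {
  "motion": [
    [0,0,0,0,0,0.4,0],
    [0,0,0,0,0,0.4,0],
    [0,0,0,0,0,0,0]
  ]
}}

```text
t: 13.78
eef_pos: [392.8, -297.9, 129.8]
tcp_rot: [3.141, 0.0, 1.57]
ft_force: [-0.8, 0.4, 9.8]
opening: 0.002
grip_force: 5.0
```

The square button is home. Next is lamp_box, bulging the path outwards to stay within reach.

Emit:
{"method": "jog_arm", "body": {
  "motion": [
    [0,0,0,0,0,-12,0],
    [0,0,0,0,0,-50,0],
    [0,0,0,0,0,-55,0],
    [0,0,0,0,0,-55,0],
    [0,0,0,0,0,-50,0],
    [0,0,0,47,20,0,0],
    [0,0,0,47,20,0,0],
    [0,0,0,47,20,0,0],
    [0,0,0,47,20,0,0],
    [0,0,0,47,20,0,0]
  ]
}}

```text
t: 15.02
eef_pos: [493.2, -61.2, 351.9]
tcp_rot: [3.141, 0.0, 1.57]
ft_force: [-0.6, -0.1, 0.2]
opening: 0.003
grip_force: 0.0
```

Emit:
{"method": "jog_arm", "body": {
  "motion": [
    [0,0,0,47,10,0,0],
    [0,0,0,47,-10,0,0],
    [0,0,0,47,-10,0,0],
    [0,0,0,47,-10,0,0],
    [0,0,0,47,-10,0,0],
    [0,0,0,47,-10,0,0],
    [0,0,0,47,-12,0,0],
    [0,0,0,47,-11,0,0],
    [0,0,0,0,0,0,0]
  ]
}}

```text
t: 16.15
eef_pos: [429.2, 315.2, 351.5]
tcp_rot: [-3.141, -0.0, 1.573]
ft_force: [0.3, -0.2, 0.1]
opening: 0.003
grip_force: 0.0
```

```bash
python3 -c "
from h import *
look('w3',['lamp_top','lamp_box','main_top'])"
```

```text
[429.2 315.2 351.5] [ 0.3 -0.2  0.1]
lamp_top 0.88 [325. 211.] [439.00567852 315.83142196  62.09586756] [438.98116308 315.98672858  63.        ]
lamp_top 0.52 [500. 211.] [606.13803576 314.94625664  51.51087746] [600.93156899 316.89241705  63.        ]
lamp_box 0.71 [325. 203.] [438.46446682 323.44878345  62.36964426] [438.44825852 323.54452916  63.        ]
main_top 0.74 [500. 210.] [605.37393983 315.22182238  51.44322222] [600.160264   317.17097407  63.        ]
blob [311 189  29  47 696] [325. 212.] [438.8 314.6  61.6] [22.6 39.6  3.9] median z 61.90803622218118
blob [438 303  32  16 324] [455. 311.] [567.3 215.8  61.5] [27.9 13.1  9.8] median z 62.784270556898576
```

View pics/w3.png

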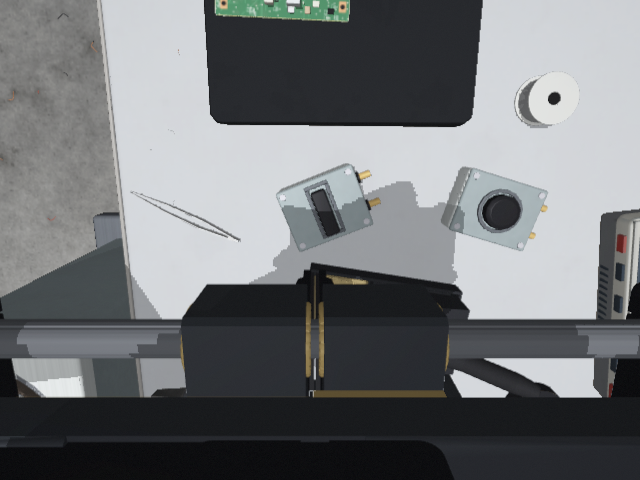

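main_box's cap at (500,210) now reads 51.4 mm high, so it is home. The bar is at (325,212), which is (439,314.6).

Emit:
{"method": "jog_arm", "body": {
  "motion": [
    [0,0,0,0,9.5,0,0],
    [0,0,0,0,0,40,0],
    [0,0,0,0,0,50,0],
    [0,0,0,0,0,50,0],
    [0,0,0,0,0,40,0],
    [0,0,0,0,0,20,0],
    [0,0,0,0,0,6,0],
    [0,0,0,0,0,0,0]
  ]
}}

```text
t: 17.35
eef_pos: [440.6, 312.7, 145.5]
tcp_rot: [3.141, 0.0, 1.569]
ft_force: [0.2, 0.2, 0.5]
opening: 0.004
grip_force: 0.0
```

Emit:
{"method": "jog_arm", "body": {
  "motion": [
    [0,0,0,0,0,2,0],
    [0,0,0,0,0,2,0],
    [0,0,0,0,0,2,0],
    [0,0,0,0,0,1.5,0],
    [0,0,0,0,0,1.5,0],
    [0,0,0,0,0,1.5,0],
    [0,0,0,0,0,0,0]
  ]
}}

```text
t: 18.23
eef_pos: [440.0, 313.0, 134.6]
tcp_rot: [-3.142, 0.0, 1.57]
ft_force: [0.4, 0.2, -0.4]
opening: 0.008
grip_force: 0.5
```

Emit:
{"method": "jog_arm", "body": {
  "motion": [
    [0,0,0,0,0,1,0],
    [0,0,0,0,0,1,0],
    [0,0,0,0,0,0.5,0],
    [0,0,0,0,0,0.5,0],
    [0,0,0,0,0,0,0]
  ]
}}

```text
t: 18.85
eef_pos: [440.0, 313.0, 131.7]
tcp_rot: [-3.142, 0.0, 1.57]
ft_force: [0.7, 0.9, 1.2]
opening: -0.0
grip_force: 0.8
```

Emit:
{"method": "jog_arm", "body": {
  "motion": [
    [0,0,0,0,0,0.8,0],
    [0,0,0,0,0,0.8,0],
    [0,0,0,0,0,0,0]
  ]
}}

```text
t: 19.23
eef_pos: [439.9, 313.0, 130.1]
tcp_rot: [-3.142, 0.0, 1.57]
ft_force: [1.2, 0.1, 0.7]
opening: 0.007
grip_force: 0.7
```

Emit:
{"method": "jog_arm", "body": {
  "motion": [
    [0,0,0,0,0,0.4,0],
    [0,0,0,0,0,0.4,0],
    [0,0,0,0,0,0,0]
  ]
}}

```text
t: 19.6
eef_pos: [439.9, 313.0, 129.8]
tcp_rot: [3.141, 0.0, 1.57]
ft_force: [-0.6, 0.2, 7.9]
opening: 0.004
grip_force: 4.3
```

Home. I'll lift off and check.

Emit:
{"method": "jog_arm", "body": {
  "motion": [
    [0,0,0,0,0,-12,0],
    [0,0,0,0,0,-50,0],
    [0,0,0,0,0,-55,0],
    [0,0,0,0,0,-55,0],
    [0,0,0,0,0,-50,0],
    [0,0,0,0,0,0,0],
    [0,0,0,0,0,0,0]
  ]
}}

```text
t: 20.48
eef_pos: [439.5, 312.8, 350.9]
tcp_rot: [-3.141, 0.001, 1.57]
ft_force: [-0.3, -0.1, -0.3]
opening: 0.002
grip_force: 0.0
```

```bash
python3 -c "
from h import *
look('w4',['lamp_top','main_top'])
d=env.read_camera('top')
for n in ['bench_top','bench_box','spare_top','spare_box']:
    for r in env.recognise('top',n)[:2]:
        u,v=r['location'];print(n,r['score'],u,v,pt(d,u,v))
K=d['camera_matrix']
for p in [(391.5,-301,58),(582,-315,63)]:
    c=d['world_to_cam']@np.r_[p,1];u=K@[c[0],-c[1],-c[2]];u=(u/u[2])[:2].astype(int)
    print(u,max(pt(d,u[0]+i,u[1]+j)[2] for i in(-1,0,1) for j in (-1,0,1)),pt(d,*u))
"
```

```text
[439.5 312.8 350.9] [-0.3 -0.1 -0.3]
lamp_top 0.84 [314. 206.] [438.51869591 315.74327879  51.06913856] [438.53946071 317.66690995  63.        ]
main_top 0.85 [490. 209.] [605.72804069 313.54088284  51.37294871] [600.77762706 315.48245744  63.        ]
blob [437 302  24  17 240] [450. 310.] [571.7 213.7  60.9] [19.6 14.8  8.2] median z 62.06408414236171
bench_top 0.45 442.7 162.6 [ 706.1064841  -249.34421154   35.32933026]
bench_top 0.4 467.5 276.7 [ 385.17711008 -307.2986842    52.16900773]
bench_box 0.59 506.0 239.8 [ 491.01224124 -423.59311553   22.47774705]
spare_top 0.33 246.5 252.1 [442.82045841 292.93151384  51.67657218]
spare_box 0.91 465.4 209.6 [ 571.21656124 -308.54224015   41.06202797]
[465 274] 53.58718329527096 [ 392.30727707 -300.6030881    52.75005058]
[469 204] 63.51180429226383 [ 583.08233045 -313.50210245   61.10566735]
```

All three buttons read about 52 mm high, so they are home. The spare is still out at about 62 mm, and the robot is clear of everything.

```bash
python3 -c "
from cell import env
print(env.job_done())"
```

```text
the job is handed in; nothing more can be done
None
```

I pressed the large round, square and bar buttons fully home, in that order. The small round button is still popped up, and I handed the job in with the arm clear at about 20.5 s of the 58 s.

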